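Gap check on a plasma press with a taper gauge

ROBOT

A 7-joint arm with a two-finger parallel gripper is mounted at the origin on the work surface. World frame = base frame: x ahead of the robot, y to its left, z up, the work surface at z = 0. Lengths are in m, angles in rad, forces in N, time in s.
With the tool pointing down it reaches from about 0.425 to 0.875 m from the base axis. Payload 4.7 kg.
Tool frame: the origin (TCP) lies at the very end of the fingers, on their centre line; the grasp point (between the pads) lies 19 mm behind it; x points along the fingers, z is the direction in which the jaws open and shut, and the axes are right-handed (so a half turn about x gives the same grasp; the last joint's range is limited). The gripper opens to 87 mm and grips with 3 to 60 N. Pads are 19 mm wide; open, the fingers measure 117 mm over their backs; the gripper's body (75 mm by 190 mm) begins 51 mm behind the grasp point.
Start: joints at [-1.136, 0.321, -0.07, 1.45, 0.023, 1.371, -0.057], TCP at [0.266, 0.593, 0.201] pointing down, gripper open.
Joint ranges: [-2.86, 2.86], [-0.3, 2.09], [-1.38, 1.24], [0.06, 2.45], [-1.56, 4.7], [0.09, 2.05], [-2.69, 2.69]. Speed limits (rad/s): [2.57, 2.57, 3.14, 3.14, 3.14, 3.14, 3.14].

INTERFACE

Orientations are given as a rotation vector (axis times angle).
In Python, from bench import * gives the robot as it stands.
- The arm moves only by the shell command python3 -m handwheel 'ROWS' [OPENING] [FORCE]. ROWS is JSON, a list of rows, each an object with "xyz": the shift along the world's x, y, z in cm, a list of three; "angular": the turn, a rotation vector about the world's x, y, z in degrees, a list of three. A call has 1 to 5 rows; each row shifts and turns the pose as measured when the row begins; what a row does not reach is not made up. A row lasts 1/12 s, in which the tool goes at most 41.7 mm and 7.16 degrees, less where a joint would pass 70% of its speed; a pose out of reach is approached as far as the arm can. A call with a gripper value outside its range is refused whole. OPENING is the finger opening in cm, from 0 to 8.7, set as the call begins (- or left out, the last holds). The fingers move at their own pace and stop on an object; FORCE is the grip in N (left out, the last holds). Time passes only in rows, so rows that do not move let the fingers close. It gives the time, the measured TCP pose, the force and the opening at its end, in the units of the state.
- get_state(): the state, without advancing time (a new reading comes with each control period).
- get_image(name): name is "scene" or "top" or "wrist"; returns a dict with "pixels" (384x512x3 uint8, blue, green, red), "K" (3x3 intrinsics, pixels), "cam_to_world" (4x4, takes a point from camera to world coordinates). Camera axes: x right, y down, z forward; pixel columns grow to the right and rows downward; lengths in m; the calibration is good to about 2 mm. A picture is of the moment at which its call begins. There is no depth.
- close_job(): hands the job in, once; it reports no verdict.
The state is a dict: "time": time; "joint_positions": joint angles; "qd": joint speeds; "joint_torque": joint torques, N m; "position": TCP position; "tool_rot": TCP orientation; "ft_force": force on the tool from outside, world axes, zero at the start; "torque": the same for the moment, N m; "grip_width": opening from 0.0 (shut) to 1.0 (fully open).
Only numpy, scipy, OpenCV 4.12 (cv2) and the standard library are available. Lean on these libraries where they do the work, as an engineer would, in place of code of your own. Each camera call takes 0.05 s, during which the arm holds its last target.

TASK

Check the closing gap of the plasma press: take the taper gauge with the orange handle out of the tool stand and slide its blade straight down between the two plates, at the middle of their top edge, until it drags snugly on both, without wedging the sprung front plate away from its stop. Finish while holding the gauge by its handle at that depth so the gap can be read, and leave everything else as it is.

Things in the scene. Friction and masses are not known exactly. Their poses are not given: they have to be found in the camera images.
- gauge: Taper gauge: steel blade 20 mm wide (y), 95 mm long, below an orange handle 22 (x) by 34 (y) by 45 mm tall. Origin: centre of the handle's underside, where the blade begins; z up. The blade tapers evenly on both faces: 2 mm thick (x) at the tip, 11.5 mm at the handle, so 2 mm + s/10 at s above the tip. About 0.12 kg. Starts upright in a slot of the stand, handle resting on its top.
- gauge_tip (a point): Centre of the tip of the gauge's blade, 95 mm below the gauge's origin.
- stand: Grey tool stand, 60 (x) by 165 (y) by 110 mm tall, fixed. Origin: centre of its underside. Two slots open upward 40 mm either side of its centre along y, each 15.5 (x) by 24 mm (y), 100 mm deep; one holds the gauge, the other the scraper (which is in which varies), both turned as the stand is.
- scraper: Label scraper with a blue handle of the same size as the gauge's, in the other slot of the stand. Leave it there.
- press: Plasma press (squeezes a blood bag), white base 230 (x) by 210 mm (y), fixed. Origin: on the bench below the middle of the front plate's inner face; x runs square to both plates, from front to back plate; y along their top edges; z up. Plates 150 mm wide; above 175 mm steel lips flare out 30 degrees to 189 mm, a funnel along the gap. Bag pegs at y +-56 mm reach 195 mm, nothing is higher.
- pressure_plate: Front plate, clear plastic 8 mm thick with a steel lip, hinged along its foot 30 mm above the bench. Origin: on the hinge line, 4 mm in front of its inner face. A spring holds it shut against a stop: it yields from about 8 N of push at its top crease, then gives 1 mm per further 3 N.
- plate_edge (a point): Middle of the front plate's inner face at the crease where its lip begins, 175 mm above the bench.
- back_plate: Back plate, steel, firm. Origin: middle of its face towards the front plate, at the crease where its lip begins, 175 mm above the bench; x points away from the front plate. The gap is even, 4 to 9 mm, different each time: the gauge drags with its tip 20 to 70 mm below the creases. Snug takes a downward push of 4 to 8 N; a mostly sideways push means the blade rubs on one plate only.
- rack: Bystander: stainless tube rack 66 by 250 mm, 72 mm tall, 96 mm with its purple-capped tubes. Origin: centre of its underside, as with all bystanders.
- bottle: Bystander: clear bottle with a white cap, 80 mm across, 190 mm tall.
- pot_a: Bystander: specimen pot with an orange lid, 60 mm across, 65 mm tall.
- pot_b: Bystander: a second specimen pot, the same.
- tray: Bystander: steel tray 110 by 200 mm, 30 mm tall, with two tubes lying in it.
- label_roll: Bystander: roll of white labels lying flat, 72 mm across, 28 mm tall.

How it is judged:
On the way, in this order (a step that is already met when the one before it is completed fails the run):
1. the gauge is held clear above the stand (height (world z) of gauge_tip above 0.115 m and contact force between the fingers and gauge above 2 N), for 0.1 s.
2. the tip of the blade has entered between the plates from above, near their middle (z of gauge_tip in the frame of press below 0.17 m and x of gauge_tip in the frame of press above -0.002 m and x of gauge_tip in the frame of back_plate below 0.002 m and horizontal distance between gauge_tip and back_plate below 0.03 m), for 0.1 s.
At the end, for the whole second after the job is handed in: Fingers hold the gauge, still, upright (7 deg) and square (8 deg); blade within 25 mm of the plates' middle, tip 13 mm or more below the creases; it presses both plates with 1 N or more; the front plate is within 1.5 mm of its stop (contact force between gauge and pressure_plate above 1 N and contact force between gauge and back_plate above 1 N and distance of plate_edge from where it was at the start of the episode below 0.0015 m and z of gauge_tip in the frame of press below 0.162 m and y of gauge_tip in the frame of press between -0.025 and 0.025 m and angle between gauge's own z axis and vertical below 0.12 rad and angle between the x axis of gauge and the x axis of press, either way round below 0.15 rad and linear speed of gauge below 0.01 m/s and contact force between the fingers and gauge above 2 N); the arm keeps its last pose, push and grip.
It fails at once if the front plate was forced or pulled 5 mm open (distance of plate_edge from where it was at the start of the episode above 0.005 m).
It fails at once if the scraper was disturbed (more than 15 mm) (distance of scraper from where it was at the start of the episode above 0.015 m).
It fails at once if a bystander was moved by more than 20 mm or tipped (distance of any of rack, bottle, pot_a, pot_b, tray, label_roll from where it was at the start of the episode above 0.02 m or angle between any of bottle, pot_a, pot_b's own z axis and vertical above 0.4 rad).
It also fails if it takes over 51 s, if anything falls off the work surface, if the arm or the gripper's body presses on something with over 40 N, if the wrist force passes 120 N, or if a joint passes its speed limit or range.

## Working session

There is one attempt and no reset: what is moved stays moved. The work goes in short steps, Python scripts to look and compute and a shell command to move; the robot and the scene stay as the last step left them, time stands still between calls to the robot, and variables do not carry over. Pictures are saved under pics/ and viewed, and the job is handed in when it is done.

```bash
ls; mkdir -p pics
python3 - <<'E'
from bench import *
import cv2,numpy as np
s=get_state()
print({k:np.round(v,3).tolist() for k,v in s.items()})
for n in("scene","top","wrist"):
    d=get_image(n); cv2.imwrite(f"pics/{n}0.png",d["pixels"]); print(n,np.round(d["K"],1).tolist(),np.round(d["cam_to_world"],3).tolist())
E
```

```text
pics
{'time': 0.0, 'joint_positions': [-1.136, 0.322, -0.07, 1.452, 0.023, 1.371, -0.057], 'qd': [-0.002, -0.001, 0.001, -0.001, -0.0, 0.001, -0.0], 'joint_torque': [0.0, -49.128, -0.404, -31.254, -0.064, 0.044, 0.0], 'position': [0.265, 0.593, 0.2], 'tool_rot': [-0.895, 1.381, 0.893], 'ft_force': [-1.548, 0.139, 0.683], 'torque': [-0.006, 0.024, -0.044], 'grip_width': 1.001}
scene [[490.4, 0.0, 265.1], [0.0, 490.4, 190.0], [0.0, 0.0, 1.0]] [[0.507, 0.633, -0.585, 1.352], [0.862, -0.372, 0.344, -0.468], [0.0, -0.678, -0.735, 1.111], [0.0, 0.0, 0.0, 1.0]]
top [[350.2, 0.0, 255.1], [0.0, 350.2, 190.3], [0.0, 0.0, 1.0]] [[0.009, -0.999, 0.049, 0.473], [-1.0, -0.008, 0.005, -0.002], [-0.005, -0.049, -0.999, 1.315], [0.0, 0.0, 0.0, 1.0]]
wrist [[295.1, 0.0, 257.7], [0.0, 295.1, 193.4], [0.0, 0.0, 1.0]] [[0.408, 0.875, 0.261, 0.195], [0.913, -0.391, -0.117, 0.626], [-0.0, 0.286, -0.958, 0.384], [0.0, 0.0, 0.0, 1.0]]
```

View pics/scene0.png

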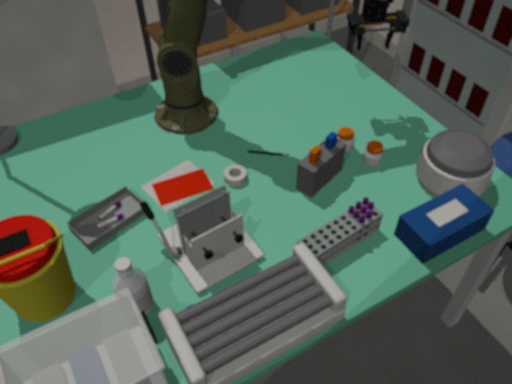

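View pics/top0.png

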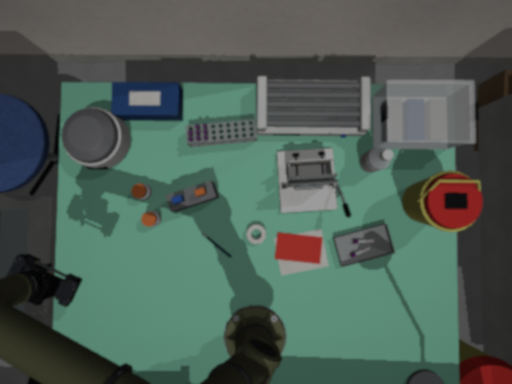

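View pics/wrist0.png

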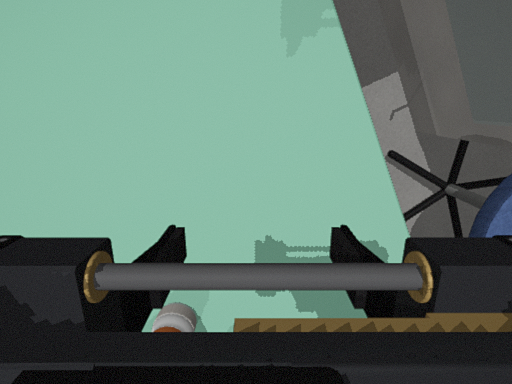

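```bash
cat > h.py <<'E'
from bench import *
import cv2,numpy as np
def ray(d,u,v,z):
    K,T=np.array(d["K"]),np.array(d["cam_to_world"])
    r=T[:3,:3]@np.linalg.inv(K)@[u,v,1]; o=T[:3,3]
    return o+r*(z-o[2])/r[2]
def proj(d,p):
    K,T=np.array(d["K"]),np.array(d["cam_to_world"])
    q=K@(T[:3,:3].T@(np.array(p)-T[:3,3])); return q[:2]/q[2]
def crop(d,x0,y0,x1,y1,f,name):
    c=cv2.resize(d["pixels"][y0:y1,x0:x1],None,fx=f,fy=f,interpolation=cv2.INTER_CUBIC)
    c=cv2.convertScaleAbs(c,alpha=1.5,beta=10)
    for x in range((x0+9)//10*10,x1,10):
        cv2.line(c,((x-x0)*f,0),((x-x0)*f,6),(0,0,255),1); cv2.putText(c,str(x),((x-x0)*f,16),0,.35,(0,0,255))
    for y in range((y0+9)//10*10,y1,10):
        cv2.line(c,(0,(y-y0)*f),(6,(y-y0)*f),(0,0,255),1); cv2.putText(c,str(y),(8,(y-y0)*f),0,.35,(0,0,255))
    cv2.imwrite(f"pics/{name}.png",c)
E
python3 - <<'E'
from h import *
d=get_image("top")
crop(d,160,170,230,220,11,"t_stand"); crop(d,270,140,355,220,9,"t_press")
d=get_image("scene")
crop(d,290,120,360,200,8,"s_stand"); crop(d,140,180,270,290,6,"s_press")
E
```

```text
(no output)
```

View pics/t_stand.png

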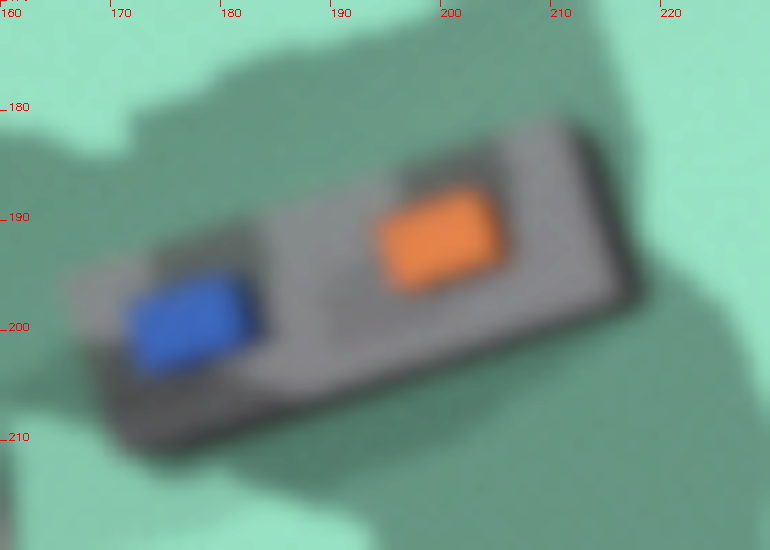

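View pics/t_press.png

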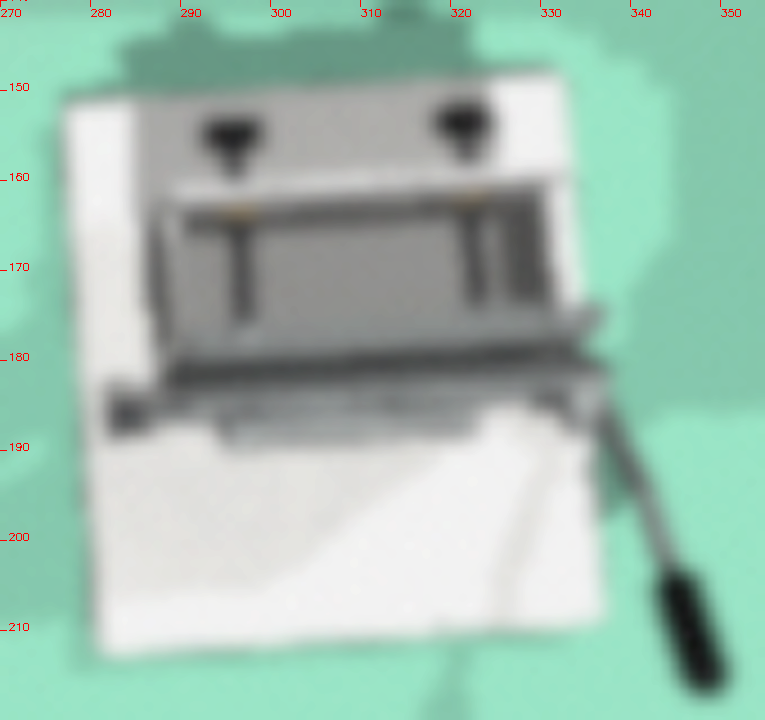

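View pics/s_stand.png

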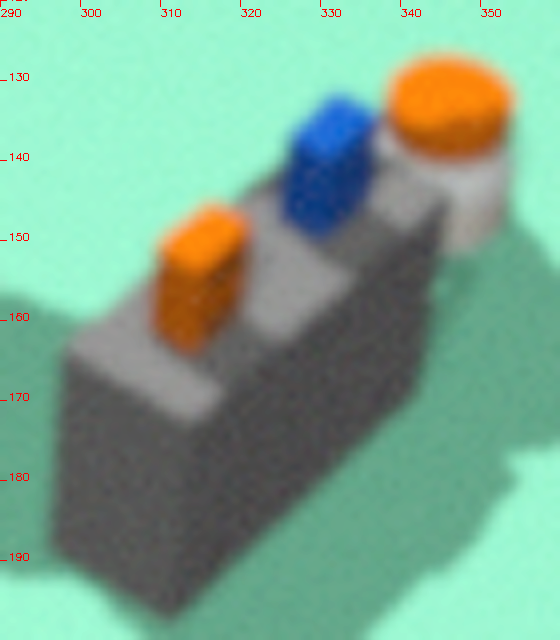

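View pics/s_press.png

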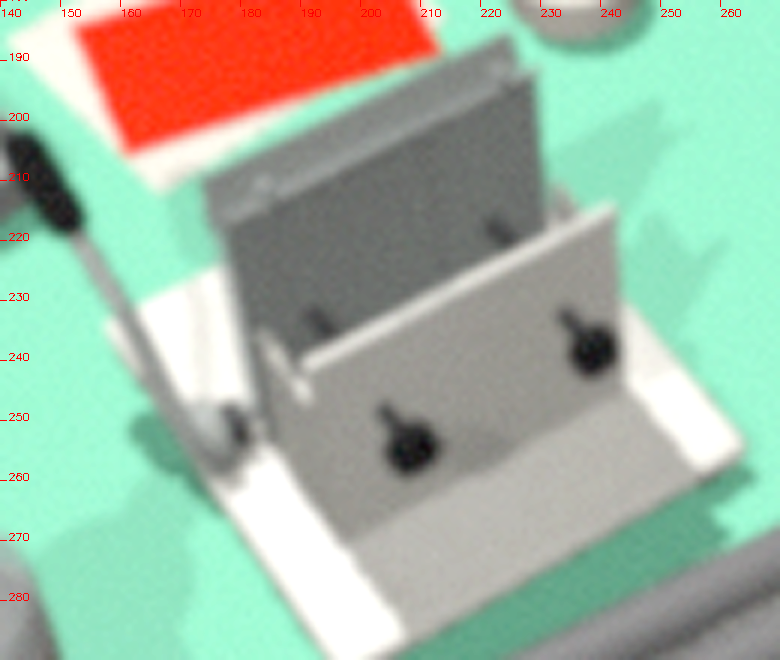

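Run:
```python
from h import *
from scipy.spatial.transform import Rotation as R
d=get_image("top");e=get_image("scene")
g=ray(d,200,191.8,.155);b=ray(d,176.8,199.5,.155)
print("g",g,"b",b,"dist",np.linalg.norm(g-b),"yaw",np.degrees(np.arctan2(*(g-b)[[1,0]])))
print("g scene",ray(e,314,149.5,.155),ray(e,331.5,135.5,.155))
# stand top corners
for uv in((166,195.5),(212,181),(217.5,198.5),): print("st",ray(d,*uv,.11))
print("gap L,R .189",ray(d,288,182,.18),ray(d,334,178.5,.18))
print("base",[ray(d,*p,.02)[:2].round(3).tolist() for p in((277,151),(332,147.5),(337,209.5),(281.5,213))])
print("scene lip", [ray(e,*p,.185)[:2].round(3).tolist() for p in((173.5,210),(177,218),(223,187),(228,192))])
s=get_state();r=R.from_rotvec(s["tool_rot"]);print(r.as_matrix().round(3))
```

```text
g [0.52356545 0.18678381 0.155     ] b [0.49736022 0.26336728 0.155     ] dist 0.08094283125995397 yaw -71.11015191495802
g scene [0.52641216 0.18130105 0.155     ] [0.50216389 0.26037338 0.155     ]
st [0.51176597 0.31121422 0.11      ]
st [0.56318283 0.15326599 0.11      ]
st [0.50293032 0.13342992 0.11      ]
gap L,R .189 [ 0.55673673 -0.10279596  0.18      ] [ 0.56936015 -0.25205135  0.18      ]
base [[0.684, -0.076], [0.699, -0.28], [0.468, -0.298], [0.454, -0.093]]
scene lip [[0.559, -0.264], [0.587, -0.267], [0.551, -0.123], [0.573, -0.119]]
[[-0.    -0.913  0.408]
 [-0.     0.408  0.913]
 [-1.    -0.    -0.   ]]
```

```bash
python3 -m handwheel '[{"xyz":[2,-3.4,0],"angular":[0,0,-3.5]},{"xyz":[2,-3.4,0],"angular":[0,0,-3.5]},{"xyz":[2,-3.4,0],"angular":[0,0,-3.5]},{"xyz":[2,-3.4,0],"angular":[0,0,-3.5]},{"xyz":[2,-3.4,0],"angular":[0,0,-3.5]}]'
```

```text
time: 0.77
position: [0.3572, 0.4264, 0.1983]
tool_rot: [-0.661, 1.469, 0.672]
ft_force: [0.4, 0.0, 0.3]
grip_width: 1.0
```

```bash
python3 -m handwheel '[{"xyz":[2.2,-3.5,0.2],"angular":[0,0,-4]},{"xyz":[2.2,-3.5,0.2],"angular":[0,0,-4]},{"xyz":[2.2,-3.5,0],"angular":[0,0,-4]},{"xyz":[2.2,-3.5,0],"angular":[0,0,-4]},{"xyz":[2.2,-3.5,0],"angular":[0,0,-4]}]'
python3 -m handwheel '[{"xyz":[2.2,-3.5,0.2],"angular":[0,0,-4]},{"xyz":[2.2,-3.5,0.2],"angular":[0,0,-3]},{"xyz":[2.2,-3.5,0],"angular":[0,0,-3]},{"xyz":[1,-2,0],"angular":[0,0,0]},{"xyz":[0,0,0],"angular":[0,0,0]}]'
python3 - <<'E'
from h import *
from scipy.spatial.transform import Rotation as R
s=get_state();print(R.from_rotvec(s["tool_rot"]).as_matrix().round(3))
d=get_image("wrist");cv2.imwrite("pics/w1.png",d["pixels"])
for p in((0.525,.185,.155),(.5,.262,.155)):print(proj(d,p))
E
```

```text
time: 1.18
position: [0.4666, 0.2484, 0.2036]
tool_rot: [-0.375, 1.535, 0.39]
ft_force: [1.5, 1.0, 0.1]
grip_width: 1.001
time: 1.6
position: [0.5466, 0.1097, 0.2096]
tool_rot: [-0.22, 1.551, 0.23]
ft_force: [-0.0, -0.8, 0.6]
grip_width: 1.0
[[ 0.007 -0.283  0.959]
 [ 0.007  0.959  0.283]
 [-1.     0.005  0.009]]
[256.3196413  106.57981129]
[253.11034797 -13.81913092]
```

View pics/w1.png

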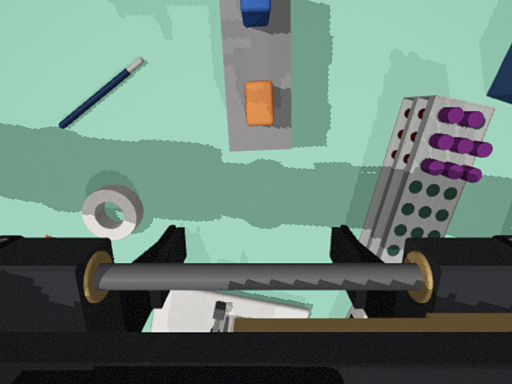

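Run:
```python
from h import *
d=get_image("wrist");crop(d,215,0,305,155,5,"w1c")
```

```text
(no output)
```

View pics/w1c.png

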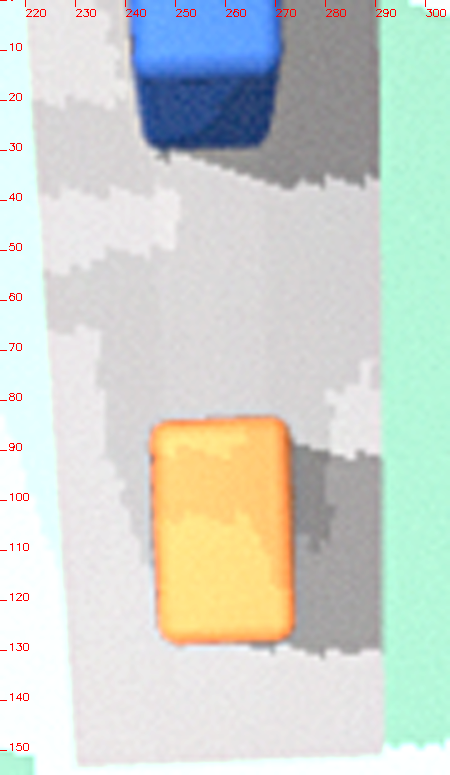

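Run:
```python
from h import *
d=get_image("wrist")
P=np.array([ray(d,*p,.155) for p in((245.3,84),(272,83.2),(273.5,127.8),(246.8,128.5))])
print(P.round(4)); c=P.mean(0); print("c",c)
v=(P[3]+P[2]-P[0]-P[1])/2; print("len",np.linalg.norm(v),"w",np.linalg.norm(P[1]-P[0]),"x-axis yaw",np.degrees(np.arctan2(v[0],-v[1])))
# stand edges at z=.11
a=ray(d,291.5,0,.11);b=ray(d,291.5,140,.11);v=b-a;print("edge yaw",np.degrees(np.arctan2(v[0],-v[1])))
a=ray(d,221,0,.11);b=ray(d,230,150,.11);v=b-a;print("edge yaw",np.degrees(np.arctan2(v[0],-v[1])))
s=get_state();print(s["position"])
```

```text
[[0.5099 0.2036 0.155 ]
 [0.5292 0.21   0.155 ]
 [0.5403 0.1787 0.155 ]
 [0.5202 0.172  0.155 ]]
c [0.52488222 0.19106306 0.155     ]
len 0.033225572214341026 w 0.02034761698681072 x-axis yaw 18.89689240536091
edge yaw 18.61483376485583
edge yaw 18.74172865947879
[0.54404559 0.11718398 0.20920178]
```

```bash
cat > corr.py <<'E'
from h import *
from scipy.spatial.transform import Rotation as R
def corr(yaw,sx=1):
    s=get_state();c=R.from_rotvec(s["tool_rot"])
    a=np.radians(yaw);z=np.array([np.cos(a),np.sin(a),0]);x=np.array([0,0,-1.]);y=np.cross(z,x)
    t=R.from_matrix(np.array([x,y,z]).T)
    print("pos",np.round(s["position"],4),"turn deg",np.degrees((t*c.inv()).as_rotvec()).round(2),"F",np.round(s["ft_force"],2),"tq",np.round(s["torque"],2),"w",round(s["grip_width"]*8.7,2),"t",round(s["time"],2))
E
python3 -m handwheel '[{"xyz":[-0.6,2.4,0],"angular":[0,0,1.2]},{"xyz":[-0.6,2.4,0],"angular":[0,0,1.2]},{"xyz":[-0.6,2.2,0],"angular":[0,0,0]},{"xyz":[0,0,0],"angular":[0,0,0]},{"xyz":[0,0,0],"angular":[0,0,0]}]' 5.5
python3 -c "from corr import *;corr(18.8)"
```

```text
time: 2.17
position: [0.5195, 0.2003, 0.2088]
tool_rot: [-0.268, 1.549, 0.29]
ft_force: [-0.1, -0.7, -0.4]
grip_width: 0.705
pos [0.5195 0.2003 0.2088] turn deg [-0.84  0.08 -1.58] F [-0.06 -0.74 -0.38] tq [-0.11 -0.02 -0.08] w 6.13 t 2.17
```

```bash
python3 -m handwheel '[{"xyz":[0.5,-1.0,-2.5],"angular":[-0.8,0,-1.5]},{"xyz":[0,0,-2],"angular":[0,0,0]},{"xyz":[0,0,0],"angular":[0,0,0]},{"xyz":[0,0,0],"angular":[0,0,0]}]'
python3 -c "from corr import *;corr(18.8)"
```

```text
time: 2.5
position: [0.5224, 0.1961, 0.164]
tool_rot: [-0.265, 1.551, 0.269]
ft_force: [-0.3, 0.0, 0.7]
grip_width: 0.634
pos [0.5224 0.1961 0.164 ] turn deg [-0.18  0.16 -0.68] F [-0.28  0.04  0.71] tq [-0.07  0.04 -0.04] w 5.52 t 2.5
```

```bash
python3 -m handwheel '[{"xyz":[0.3,-0.8,-0.5],"angular":[-0.2,0.1,-0.7]},{"xyz":[0,0,-1.8],"angular":[0,0,0]},{"xyz":[0,0,-1.8],"angular":[0,0,0]},{"xyz":[0,0,0],"angular":[0,0,0]},{"xyz":[0,0,0],"angular":[0,0,0]}]'
python3 -c "
from corr import *;corr(18.8)
d=get_image('wrist');cv2.imwrite('pics/w2.png',d['pixels'])"
```

```text
time: 2.92
position: [0.5288, 0.1868, 0.1269]
tool_rot: [-0.254, 1.548, 0.256]
ft_force: [0.9, 0.2, 0.6]
grip_width: 0.634
pos [0.5288 0.1868 0.1269] turn deg [-0.12  0.43  0.15] F [0.88 0.18 0.56] tq [-0.05 -0.01 -0.  ] w 5.52 t 2.92
```

View pics/w2.png

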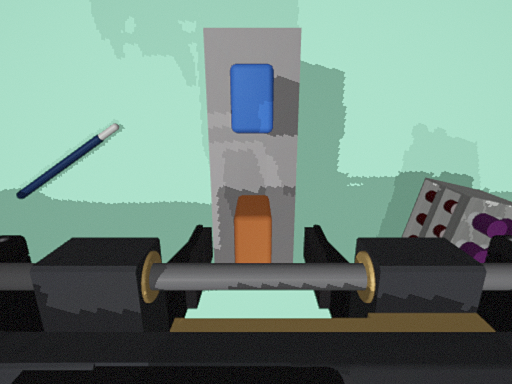

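```bash
python3 -m handwheel '[{"xyz":[-0.3,0.2,-0.9],"angular":[-0.1,0.4,0]},{"xyz":[0,0,0],"angular":[0,0,0]},{"xyz":[0,0,0],"angular":[0,0,0]}]'
python3 -c "from corr import *;corr(18.8)"
```

```text
time: 3.22
position: [0.5275, 0.1891, 0.1204]
tool_rot: [-0.253, 1.552, 0.256]
ft_force: [0.2, -0.3, 0.7]
grip_width: 0.63
pos [0.5275 0.1891 0.1204] turn deg [-0.12  0.23  0.21] F [ 0.16 -0.35  0.7 ] tq [-0.06  0.04  0.02] w 5.48 t 3.22
```

```bash
python3 -m handwheel '[{"xyz":[-0.3,0.0,-0.4],"angular":[0,0.2,0.2]},{"xyz":[0,0,0],"angular":[0,0,0]},{"xyz":[0,0,0],"angular":[0,0,0]},{"xyz":[0,0,0],"angular":[0,0,0]},{"xyz":[0,0,0],"angular":[0,0,0]}]' 1.5 30
python3 -c "from corr import *;corr(18.8)"
python3 -m handwheel '[{"xyz":[0,0,0],"angular":[0,0,0]},{"xyz":[0,0,0],"angular":[0,0,0]},{"xyz":[0,0,0],"angular":[0,0,0]},{"xyz":[0,0,0],"angular":[0,0,0]}]'
python3 -c "from corr import *;corr(18.8)"
```

```text
time: 3.63
position: [0.5247, 0.1897, 0.1173]
tool_rot: [-0.256, 1.553, 0.26]
ft_force: [0.4, 0.2, -0.4]
grip_width: 0.338
pos [0.5247 0.1897 0.1173] turn deg [-0.17  0.1  -0.06] F [ 0.41  0.24 -0.36] tq [-0.07  0.05 -0.04] w 2.94 t 3.63
time: 3.97
position: [0.5247, 0.1898, 0.1174]
tool_rot: [-0.256, 1.553, 0.26]
ft_force: [-1.1, -0.5, -0.2]
grip_width: 0.248
pos [0.5247 0.1898 0.1174] turn deg [-0.18  0.11 -0.06] F [-1.11 -0.45 -0.17] tq [-0.03  0.08 -0.01] w 2.15 t 3.97
```

```bash
python3 -m handwheel '[{"xyz":[0,0,1.5],"angular":[0,0,0]},{"xyz":[0,0,2.5],"angular":[0,0,0]},{"xyz":[0,0,2.5],"angular":[0,0,0]},{"xyz":[0,0,2.5],"angular":[0,0,0]},{"xyz":[0,0,2.5],"angular":[0,0,0]}]'
python3 -c "from corr import *;corr(18.8)"
```

```text
time: 4.38
position: [0.5197, 0.1874, 0.2282]
tool_rot: [-0.26, 1.567, 0.257]
ft_force: [0.6, 0.2, -0.5]
grip_width: 0.252
pos [0.5197 0.1874 0.2282] turn deg [ 0.24 -0.62 -0.04] F [ 0.62  0.19 -0.54] tq [-0.05 -0.04  0.02] w 2.19 t 4.38
```

```bash
python3 -m handwheel '[{"xyz":[0,0,3],"angular":[0,0,0]},{"xyz":[0.2,-1,3],"angular":[0,0,0]},{"xyz":[0.5,-3,2],"angular":[0,0,-1.3]},{"xyz":[0.5,-3,2],"angular":[0,0,-1.3]},{"xyz":[0.5,-3.3,1],"angular":[0,0,-1.3]}]'
python3 -m handwheel '[{"xyz":[0.5,-3.3,0.5],"angular":[0,0,-1.3]},{"xyz":[0.5,-3.3,0],"angular":[0,0,-1.3]},{"xyz":[0.5,-3.3,0],"angular":[0,0,-1.3]},{"xyz":[0.5,-3.3,0],"angular":[0,0,-1.3]},{"xyz":[0.5,-3.3,0],"angular":[0,0,-1.3]}]'
python3 -c "from corr import *;corr(4.8)"
```

```text
time: 4.8
position: [0.5345, 0.0922, 0.3451]
tool_rot: [-0.215, 1.569, 0.22]
ft_force: [0.6, -0.1, -1.4]
grip_width: 0.247
time: 5.22
position: [0.5608, -0.0795, 0.3549]
tool_rot: [-0.123, 1.568, 0.131]
ft_force: [0.9, 0.4, -1.6]
grip_width: 0.248
pos [ 0.5608 -0.0795  0.3549] turn deg [-0.28 -0.08 -4.47] F [ 0.88  0.39 -1.59] tq [-0.07 -0.04  0.01] w 2.16 t 5.22
```

```bash
python3 -m handwheel '[{"xyz":[0.3,-3.5,0],"angular":[0,0,-1.2]},{"xyz":[0.3,-3.5,0],"angular":[0,0,-1.2]},{"xyz":[0.3,-3.5,0],"angular":[0,0,-1]},{"xyz":[0.3,-3,0],"angular":[0,0,0]},{"xyz":[0.2,-2,0],"angular":[0,0,0]}]'
python3 -m handwheel '[{"xyz":[0,0,0],"angular":[0,0,0]},{"xyz":[0,0,0],"angular":[0,0,0]}]'
python3 - <<'E'
from corr import *
corr(4.8)
for n in("scene","top","wrist"):
    d=get_image(n); cv2.imwrite(f"pics/{n}3.png",d["pixels"])
    print(proj(d,[.563,-.177,.175]))
E
```

```text
time: 5.63
position: [0.5732, -0.2451, 0.3542]
tool_rot: [-0.072, 1.571, 0.078]
ft_force: [0.2, 0.5, -1.7]
grip_width: 0.245
time: 5.8
position: [0.571, -0.2524, 0.3529]
tool_rot: [-0.067, 1.574, 0.067]
ft_force: [-0.3, 1.7, -0.6]
grip_width: 0.253
pos [ 0.571  -0.2524  0.3529] turn deg [ 0.02 -0.27 -0.06] F [-0.32  1.69 -0.64] tq [ 0.01  0.03 -0.03] w 2.2 t 5.8
[206.27480923 200.49508792]
[310.63127995 180.38288653]
[255.88662017 109.52599852]
```

View pics/wrist3.png

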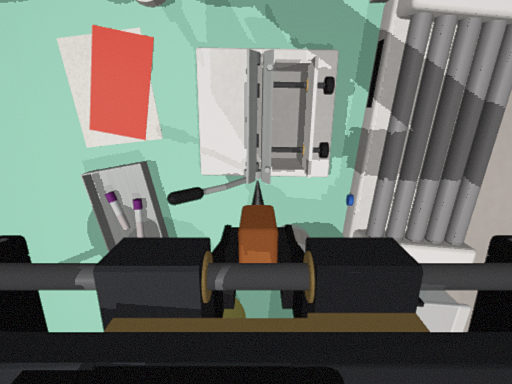

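View pics/scene3.png

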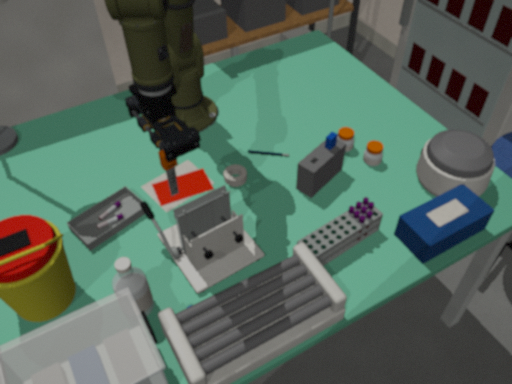

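Run:
```python
import sys
from h import *
d=get_image("wrist");crop(d,225,40,345,190,5,"w3c");crop(d,240,90,280,190,6,"w3d")
```

```text
(no output)
```

View pics/w3c.png

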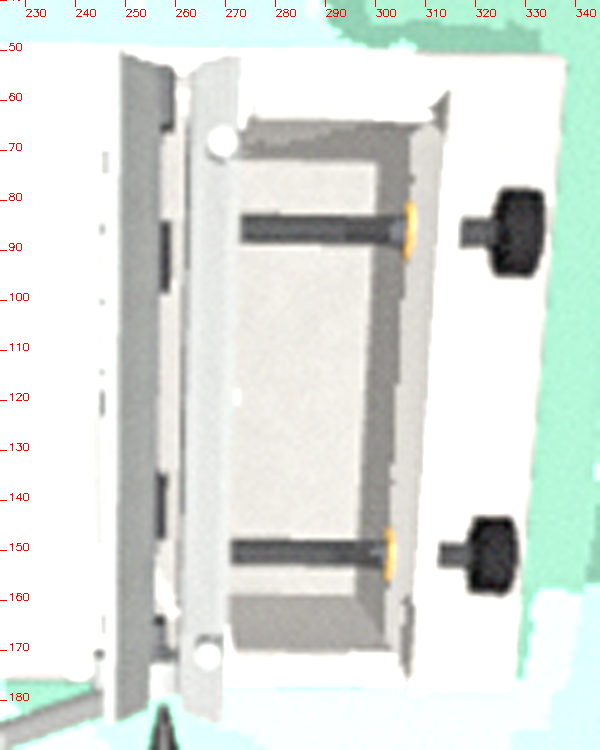

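Run:
```python
from h import *
d=get_image("wrist");im=d["pixels"]
out=[]
for y0 in(85,):
    c=im[85:140,240:280]; c=cv2.resize(c,None,fx=10,fy=10,interpolation=cv2.INTER_NEAREST)
    for x in range(240,280,5): cv2.putText(c,str(x),((x-240)*10,10),0,.35,(0,0,255)); cv2.line(c,((x-240)*10,12),((x-240)*10,18),(0,0,255))
    for y in range(85,140,5): cv2.putText(c,str(y),(0,(y-85)*10+5),0,.35,(0,0,255))
cv2.imwrite("pics/w3e.png",c)
for y in(60,75,105,110,115,125,130,155): print(y,im[y,244:276].sum(1).tolist())
```

```text
60 [635, 637, 574, 527, 445, 332, 298, 313, 298, 311, 306, 301, 301, 273, 263, 256, 443, 519, 477, 431, 435, 434, 440, 430, 432, 442, 441, 447, 458, 596, 648, 610]
75 [637, 523, 515, 535, 447, 330, 304, 313, 311, 319, 320, 299, 319, 443, 448, 445, 449, 404, 294, 423, 456, 448, 442, 435, 439, 444, 447, 457, 465, 457, 459, 459]
105 [505, 506, 531, 544, 405, 317, 318, 318, 326, 328, 324, 311, 364, 450, 440, 444, 441, 318, 399, 449, 459, 450, 448, 448, 446, 456, 467, 458, 447, 444, 442, 443]
110 [504, 509, 530, 541, 388, 314, 312, 317, 310, 325, 310, 312, 367, 438, 450, 451, 442, 280, 425, 455, 453, 452, 444, 444, 449, 457, 463, 461, 450, 448, 451, 457]
115 [499, 509, 530, 543, 383, 306, 314, 310, 305, 320, 317, 321, 367, 439, 450, 456, 455, 279, 420, 465, 452, 450, 444, 447, 441, 458, 470, 461, 452, 448, 454, 449]
125 [481, 508, 534, 542, 378, 310, 309, 319, 321, 324, 317, 318, 394, 446, 453, 444, 394, 291, 433, 460, 450, 442, 445, 450, 449, 461, 466, 461, 442, 451, 444, 452]
130 [491, 505, 533, 548, 385, 299, 311, 314, 315, 325, 317, 315, 401, 443, 446, 444, 400, 381, 448, 454, 455, 447, 444, 439, 446, 468, 472, 453, 452, 455, 453, 455]
155 [675, 621, 544, 498, 360, 304, 304, 314, 311, 320, 314, 378, 506, 468, 449, 446, 315, 418, 452, 455, 454, 447, 439, 445, 452, 465, 459, 460, 455, 453, 449, 455]
```

View pics/w3e.png

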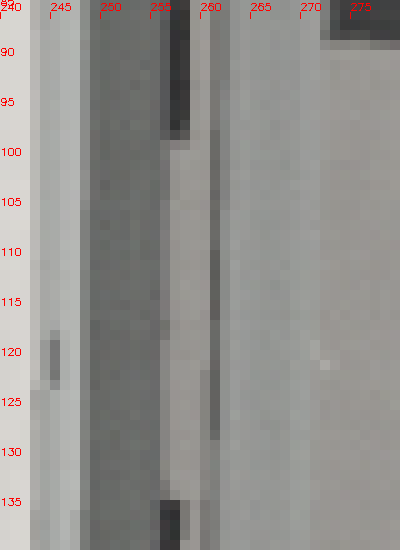

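Run:
```python
from h import *
from corr import corr
d=get_image("wrist")
corr(4.8)
L=[ray(d,*p,.175) for p in((257.0,75),(256.4,110),(255.4,155))]
Rr=[ray(d,*p,.175) for p in((262.8,75),(261.9,110),(260.8,155))]
for A in(L,Rr):
    v=A[0]-A[2];print(np.round(A,4).tolist(),"yaw",np.degrees(np.arctan2(-v[0],v[1])))
p1=ray(d,267.3,68.5,.195);p2=ray(d,264.7,171,.195);v=p1-p2;print("pegs",p1,p2,np.linalg.norm(v),"yaw",np.degrees(np.arctan2(-v[0],v[1])),"mid",(p1+p2)/2)
s=get_state();t=np.array(s["position"]);t[2]-=.1024;print("tip expected px",proj(d,t))
c=d["pixels"][170:240,235:285];cv2.imwrite("pics/w3t.png",cv2.resize(c,None,fx=8,fy=8,interpolation=cv2.INTER_NEAREST))
for y in(182,184,188,192): print(y,d["pixels"][y,250:266].sum(1).tolist())
```

```text
pos [ 0.572  -0.2495  0.3536] turn deg [-0.03 -0.18 -0.37] F [-0.39  0.56 -0.41] tq [-0.09 -0.02 -0.03] w 2.19 t 6.1
[[0.5617, -0.137, 0.175], [0.5645, -0.1755, 0.175], [0.568, -0.2289, 0.175]] yaw 3.920918591616459
[[0.5683, -0.1364, 0.175], [0.5709, -0.175, 0.175], [0.5746, -0.2283, 0.175]] yaw 3.933018333832214
pegs [ 0.57241228 -0.13140638  0.195     ] [ 0.58055758 -0.24368785  0.195     ] 0.11257653340972426 yaw 4.149175537677619 mid [ 0.57648493 -0.18754712  0.195     ]
tip expected px [256.87178886 187.64536183]
182 [312, 299, 318, 372, 478, 520, 304, 238, 279, 487, 503, 463, 445, 442, 445, 445]
184 [439, 504, 524, 529, 532, 445, 246, 247, 210, 335, 508, 521, 517, 501, 486, 471]
188 [512, 524, 515, 531, 469, 253, 160, 262, 165, 137, 397, 523, 517, 520, 514, 516]
192 [512, 516, 523, 468, 258, 101, 178, 275, 251, 110, 104, 373, 510, 522, 512, 508]
```

View pics/w3t.png

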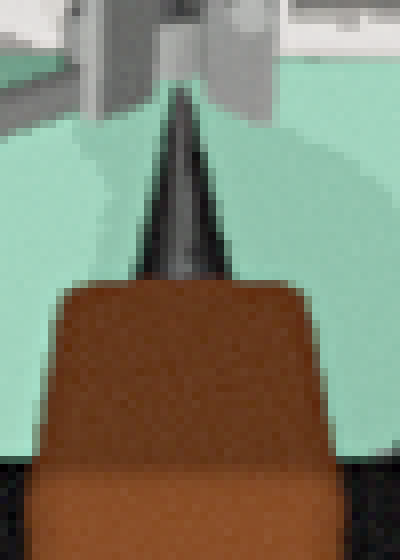

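```bash
python3 -m handwheel '[{"xyz":[-0.1,2,0],"angular":[0,-0.2,-1.2]},{"xyz":[-0.1,2,0],"angular":[0,0,0]},{"xyz":[-0.1,1,-1],"angular":[0,0,0]},{"xyz":[0,0,-1],"angular":[0,0,0]},{"xyz":[0,0,0],"angular":[0,0,0]}]'
python3 -m handwheel '[{"xyz":[0,0,0],"angular":[0,0,0]}]'
python3 -c "from corr import *;corr(4.0)"
```

```text
time: 6.52
position: [0.5699, -0.1932, 0.3339]
tool_rot: [-0.058, 1.567, 0.06]
ft_force: [-0.2, -0.6, -0.7]
grip_width: 0.246
time: 6.6
position: [0.5699, -0.1925, 0.3338]
tool_rot: [-0.059, 1.567, 0.062]
ft_force: [-0.3, -0.7, -1.4]
grip_width: 0.25
pos [ 0.5699 -0.1925  0.3338] turn deg [-0.11  0.19 -0.41] F [-0.32 -0.66 -1.37] tq [-0.1   0.09 -0.03] w 2.17 t 6.6
```

```bash
python3 -m handwheel '[{"xyz":[-0.15,0.5,-1.2],"angular":[-0.1,0.2,-0.4]},{"xyz":[0,0,-1.2],"angular":[0,0,0]},{"xyz":[0,0,0],"angular":[0,0,0]},{"xyz":[0,0,0],"angular":[0,0,0]}]'
python3 - <<'E'
from corr import *
corr(4.0)
d=get_image("wrist");c=d["pixels"]
cv2.imwrite("pics/w4.png",cv2.resize(c[60:220,210:310],None,fx=5,fy=5,interpolation=cv2.INTER_CUBIC))
e=get_image("scene");crop(e,150,130,250,230,6,"s4")
E
```

```text
time: 6.93
position: [0.5685, -0.1904, 0.3096]
tool_rot: [-0.054, 1.569, 0.051]
ft_force: [-0.6, 0.0, -0.3]
grip_width: 0.25
pos [ 0.5685 -0.1904  0.3096] turn deg [0.11 0.07 0.14] F [-0.55  0.04 -0.26] tq [-0.1   0.05  0.04] w 2.18 t 6.93
```

View pics/w4.png

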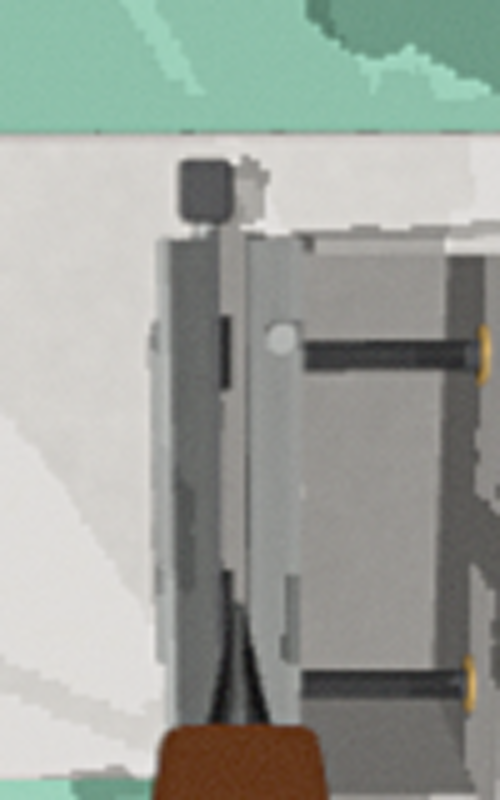

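View pics/s4.png

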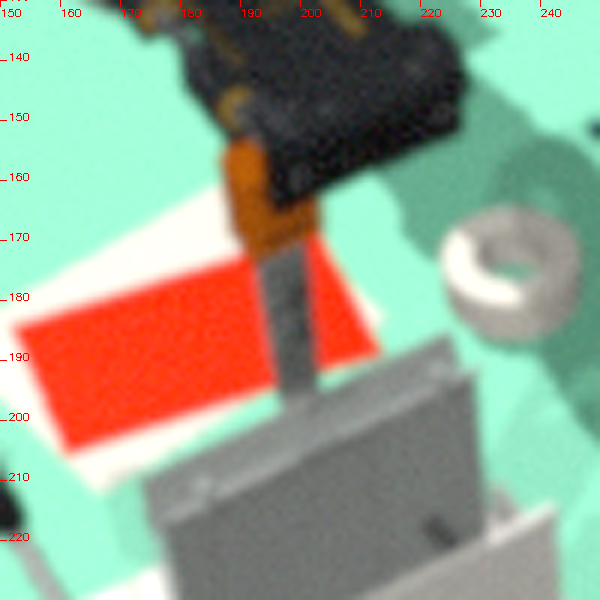

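Run:
```python
from corr import *
d=get_image("wrist");c=d["pixels"]; corr(4.0)
for y in(112,120,145,155,165,172): print(y,c[y,240:274].sum(1).tolist())
for y in(182,186,190,195,200): print(y,c[y,246:270].sum(1).tolist())
t=np.array(get_state()["position"]);t[2]-=.1024;print(proj(d,t),proj(d,t+[-.0007,.01,0]),proj(d,[.5686,-.1875,.175]))
```

```text
pos [ 0.5686 -0.1905  0.3101] turn deg [0.13 0.1  0.16] F [ 0.56  0.18 -1.67] tq [-0.06  0.   -0.03] w 2.13 t 7.08
112 [633, 546, 515, 449, 336, 307, 300, 305, 309, 310, 308, 304, 303, 316, 431, 444, 437, 445, 438, 374, 418, 432, 438, 445, 438, 425, 432, 439, 445, 450, 457, 453, 451, 438]
120 [632, 567, 523, 485, 344, 299, 291, 309, 304, 309, 315, 307, 311, 305, 437, 444, 447, 442, 445, 378, 413, 431, 433, 432, 431, 430, 433, 441, 452, 452, 445, 439, 436, 443]
145 [514, 495, 522, 525, 406, 324, 301, 306, 323, 318, 313, 318, 319, 300, 350, 425, 435, 445, 440, 345, 422, 447, 441, 436, 433, 428, 443, 442, 449, 462, 445, 438, 437, 438]
155 [513, 478, 497, 501, 377, 282, 291, 310, 304, 304, 315, 308, 308, 307, 382, 442, 437, 440, 434, 312, 419, 443, 446, 445, 439, 433, 432, 447, 461, 454, 444, 444, 447, 446]
165 [512, 468, 500, 499, 424, 298, 253, 266, 303, 317, 319, 320, 321, 307, 387, 438, 439, 439, 439, 303, 416, 454, 441, 434, 437, 439, 444, 444, 457, 450, 450, 446, 444, 436]
172 [567, 473, 451, 490, 431, 289, 262, 257, 263, 300, 321, 328, 313, 316, 334, 420, 441, 443, 444, 348, 418, 446, 449, 441, 429, 435, 428, 444, 458, 463, 446, 444, 438, 441]
182 [305, 309, 306, 312, 323, 327, 318, 278, 224, 143, 169, 254, 242, 318, 434, 452, 444, 443, 440, 441, 448, 330, 349, 357]
186 [308, 307, 310, 315, 325, 313, 319, 283, 222, 123, 139, 245, 196, 151, 419, 461, 450, 447, 441, 439, 416, 340, 353, 366]
190 [303, 311, 314, 310, 317, 324, 328, 327, 222, 117, 157, 274, 175, 56, 155, 428, 455, 444, 443, 450, 303, 308, 352, 363]
195 [311, 305, 301, 301, 317, 324, 316, 200, 86, 112, 171, 280, 281, 147, 49, 153, 364, 435, 442, 444, 441, 458, 468, 489]
200 [311, 299, 314, 320, 315, 333, 212, 86, 57, 150, 201, 282, 280, 177, 95, 32, 115, 347, 444, 441, 437, 451, 458, 462]
[256.63652141 187.1996412 ] [256.60012786 177.49951407] [256.83102291 176.70249831]
```

```bash
python3 -m handwheel '[{"xyz":[0,0.3,-1],"angular":[0.1,0.1,0.1]},{"xyz":[0,0,-1],"angular":[0,0,0]},{"xyz":[0,0,-0.6],"angular":[0,0,0]},{"xyz":[0,0,0],"angular":[0,0,0]}]'
python3 -c "from corr import *;corr(4.0)"
```

```text
time: 7.42
position: [0.5691, -0.1883, 0.2827]
tool_rot: [-0.054, 1.568, 0.053]
ft_force: [0.2, 0.1, -1.4]
grip_width: 0.25
pos [ 0.5691 -0.1883  0.2827] turn deg [0.06 0.12 0.1 ] F [ 0.17  0.14 -1.42] tq [-0.03  0.08 -0.05] w 2.18 t 7.42
```

Tip now about at z = 0.180, in the funnel, no contact force.

```bash
python3 -m handwheel '[{"xyz":[-0.05,0,-0.8],"angular":[0,0.1,0.1]},{"xyz":[0,0,-0.8],"angular":[0,0,0]},{"xyz":[0,0,0],"angular":[0,0,0]}]'
python3 -c "from corr import *;corr(4.0)"
python3 -m handwheel '[{"xyz":[0,0,-0.8],"angular":[0,0,0]},{"xyz":[0,0,-0.6],"angular":[0,0,0]},{"xyz":[0,0,0],"angular":[0,0,0]},{"xyz":[0,0,0],"angular":[0,0,0]}]'
python3 -c "from corr import *;corr(4.0)"
```

```text
time: 7.67
position: [0.5682, -0.1882, 0.2645]
tool_rot: [-0.056, 1.571, 0.054]
ft_force: [-0.8, 0.2, -0.8]
grip_width: 0.248
pos [ 0.5682 -0.1882  0.2645] turn deg [ 0.05 -0.05 -0.01] F [-0.79  0.15 -0.8 ] tq [-0.04  0.04  0.  ] w 2.16 t 7.67
time: 8.0
position: [0.5678, -0.188, 0.2483]
tool_rot: [-0.056, 1.572, 0.055]
ft_force: [0.0, 0.2, -1.8]
grip_width: 0.254
pos [ 0.5678 -0.188   0.2483] turn deg [ 0.04 -0.11 -0.02] F [ 0.05  0.19 -1.75] tq [-0.12  0.01  0.01] w 2.21 t 8.0
```

```bash
python3 -m handwheel '[{"xyz":[0.06,0,-0.4],"angular":[0,-0.1,0]},{"xyz":[0,0,-0.4],"angular":[0,0,0]},{"xyz":[0,0,0],"angular":[0,0,0]},{"xyz":[0,0,0],"angular":[0,0,0]}]'
python3 -c "from corr import *;corr(4.0)"
python3 -m handwheel '[{"xyz":[0,0,-0.2],"angular":[0,0,0]},{"xyz":[0,0,0],"angular":[0,0,0]},{"xyz":[0,0,0],"angular":[0,0,0]}]'
python3 -c "from corr import *;corr(4.0)"
```

```text
time: 8.33
position: [0.568, -0.1885, 0.24]
tool_rot: [-0.055, 1.571, 0.054]
ft_force: [-0.7, -0.3, -1.0]
grip_width: 0.247
pos [ 0.568  -0.1885  0.24  ] turn deg [ 0.06 -0.04  0.01] F [-0.66 -0.28 -0.98] tq [-0.08  0.09 -0.  ] w 2.15 t 8.33
time: 8.58
position: [0.568, -0.1886, 0.238]
tool_rot: [-0.055, 1.571, 0.054]
ft_force: [-0.4, -0.3, -0.5]
grip_width: 0.248
pos [ 0.568  -0.1886  0.238 ] turn deg [ 0.06 -0.04  0.01] F [-0.43 -0.29 -0.52] tq [-0.04  0.24  0.02] w 2.16 t 8.58
```

```bash
python3 -m handwheel '[{"xyz":[0.03,0,-0.2],"angular":[0,0,0]},{"xyz":[0,0,0],"angular":[0,0,0]},{"xyz":[0,0,0],"angular":[0,0,0]}]'
python3 -c "from corr import *;corr(4.0)"
python3 -m handwheel '[{"xyz":[0,0,-0.2],"angular":[0,0,0]},{"xyz":[0,0,0],"angular":[0,0,0]},{"xyz":[0,0,0],"angular":[0,0,0]}]'
python3 -c "from corr import *;corr(4.0)"
```

```text
time: 8.83
position: [0.5679, -0.1888, 0.236]
tool_rot: [-0.055, 1.571, 0.054]
ft_force: [-0.3, -0.5, -1.1]
grip_width: 0.247
pos [ 0.5679 -0.1888  0.236 ] turn deg [ 0.06 -0.07  0.03] F [-0.31 -0.49 -1.08] tq [-0.08  0.31  0.05] w 2.15 t 8.83
time: 9.08
position: [0.5678, -0.1889, 0.2338]
tool_rot: [-0.055, 1.572, 0.053]
ft_force: [-0.9, 0.8, -0.1]
grip_width: 0.252
pos [ 0.5678 -0.1889  0.2338] turn deg [ 0.07 -0.08  0.03] F [-0.89  0.8  -0.09] tq [-0.07  0.38 -0.08] w 2.2 t 9.08
```

```bash
python3 -m handwheel '[{"xyz":[-0.05,0,0],"angular":[0,0,0]},{"xyz":[0,0,0],"angular":[0,0,0]},{"xyz":[0,0,0],"angular":[0,0,0]}]'
cat > av.py <<'E'
from corr import *
a=[]
for i in range(3):
    s=get_state();a.append(np.r_[s["ft_force"],s["torque"]]); get_image("wrist")
corr(4.0);print("avg",np.mean(a,0).round(2))
E
python3 av.py
```

```text
time: 9.33
position: [0.5677, -0.1888, 0.2338]
tool_rot: [-0.056, 1.571, 0.054]
ft_force: [-1.0, -1.0, -0.6]
grip_width: 0.245
pos [ 0.5678 -0.1888  0.2338] turn deg [ 0.07 -0.03  0.02] F [-0.87  0.47 -0.67] tq [-0.06  0.27  0.03] w 2.18 t 9.48
avg [-0.94 -0.22 -0.72 -0.11  0.28 -0.02]
```

```bash
python3 -m handwheel '[{"xyz":[-0.1,0,0],"angular":[0,0,0]},{"xyz":[0,0,0],"angular":[0,0,0]}]'
python3 av.py
python3 -m handwheel '[{"xyz":[0,0,-0.2],"angular":[0,0,0]},{"xyz":[0,0,0],"angular":[0,0,0]}]'
python3 av.py
```

```text
time: 9.65
position: [0.5673, -0.1887, 0.234]
tool_rot: [-0.056, 1.569, 0.054]
ft_force: [0.4, -0.6, -1.8]
grip_width: 0.246
pos [ 0.5673 -0.1886  0.2339] turn deg [0.07 0.04 0.  ] F [ 0.09 -0.19 -0.86] tq [-0.12  0.09  0.02] w 2.18 t 9.8
avg [ 0.08  0.05 -1.14 -0.07  0.06 -0.  ]
time: 9.97
position: [0.5674, -0.1885, 0.2319]
tool_rot: [-0.056, 1.569, 0.054]
ft_force: [-0.3, -0.3, -1.2]
grip_width: 0.251
pos [ 0.5675 -0.1886  0.2322] turn deg [ 0.08  0.06 -0.  ] F [-0.95  0.39 -1.46] tq [-0.02  0.13  0.01] w 2.19 t 10.12
avg [-0.49 -0.24 -1.54 -0.08  0.13  0.04]
```

```bash
python3 -m handwheel '[{"xyz":[-0.06,0,-0.2],"angular":[0,0,0]},{"xyz":[0,0,0],"angular":[0,0,0]}]'
python3 av.py
python3 -m handwheel '[{"xyz":[0,0,-0.2],"angular":[0,0,0]},{"xyz":[0,0,0],"angular":[0,0,0]}]'
python3 av.py
```

```text
time: 10.28
position: [0.5669, -0.1887, 0.2301]
tool_rot: [-0.056, 1.569, 0.054]
ft_force: [0.5, -0.5, -0.8]
grip_width: 0.249
pos [ 0.5672 -0.1887  0.2305] turn deg [ 0.09  0.11 -0.  ] F [-0.06  0.68 -1.  ] tq [0.01 0.11 0.02] w 2.14 t 10.43
avg [ 0.06 -0.12 -1.09 -0.1   0.06  0.  ]
time: 10.6
position: [0.5671, -0.1887, 0.2285]
tool_rot: [-0.056, 1.568, 0.054]
ft_force: [-0.1, -0.2, -1.7]
grip_width: 0.249
pos [ 0.5673 -0.1888  0.2288] turn deg [ 0.09  0.13 -0.01] F [-1.12  0.81 -1.59] tq [-0.03  0.14  0.01] w 2.23 t 10.75
avg [-0.33  0.02 -1.36 -0.07  0.09 -0.02]
```

```bash
python3 -m handwheel '[{"xyz":[-0.04,0,-0.2],"angular":[0.1,0,0]},{"xyz":[0,0,0],"angular":[0,0,0]}]'
python3 av.py
python3 -m handwheel '[{"xyz":[0,0,-0.2],"angular":[0,0,0]},{"xyz":[0,0,0],"angular":[0,0,0]}]'
python3 av.py
```

```text
time: 10.92
position: [0.5668, -0.1889, 0.2267]
tool_rot: [-0.055, 1.568, 0.055]
ft_force: [0.1, -0.8, -1.4]
grip_width: 0.252
pos [ 0.5671 -0.1888  0.2271] turn deg [ 0.    0.16 -0.01] F [-0.18 -1.04 -1.28] tq [-0.1   0.05  0.02] w 2.18 t 11.07
avg [-0.28  0.13 -1.14 -0.09  0.07 -0.01]
time: 11.23
position: [0.5669, -0.1889, 0.2251]
tool_rot: [-0.055, 1.568, 0.055]
ft_force: [-0.4, -0.5, -0.7]
grip_width: 0.247
pos [ 0.567  -0.1889  0.2254] turn deg [ 0.01  0.16 -0.01] F [ 0.5  -0.23 -1.24] tq [-0.07  0.1   0.03] w 2.15 t 11.38
avg [-0.33 -0.14 -1.25 -0.06  0.11 -0.  ]
```

```bash
python3 -m handwheel '[{"xyz":[-0.04,0,-0.2],"angular":[0,0.1,0]},{"xyz":[0,0,0],"angular":[0,0,0]}]'
python3 av.py
python3 -m handwheel '[{"xyz":[0,0,-0.2],"angular":[0,0,0]},{"xyz":[0,0,0],"angular":[0,0,0]}]'
python3 av.py
```

```text
time: 11.55
position: [0.5668, -0.1889, 0.2234]
tool_rot: [-0.055, 1.569, 0.055]
ft_force: [-0.3, 0.5, -1.8]
grip_width: 0.251
pos [ 0.567  -0.189   0.2238] turn deg [ 0.01  0.12 -0.01] F [-0.32 -0.02 -1.4 ] tq [-0.08  0.09 -0.  ] w 2.17 t 11.7
avg [-0.02 -0.15 -1.71 -0.09  0.06 -0.01]
time: 11.87
position: [0.5668, -0.1891, 0.2217]
tool_rot: [-0.055, 1.568, 0.055]
ft_force: [-0.3, -0.7, -2.6]
grip_width: 0.253
pos [ 0.5669 -0.1891  0.2221] turn deg [ 0.02  0.12 -0.01] F [ 0.49  0.79 -1.91] tq [-0.06  0.12  0.02] w 2.18 t 12.02
avg [ 0.02 -0.4  -1.71 -0.09  0.1   0.02]
```

```bash
python3 -m handwheel '[{"xyz":[-0.03,0,-0.25],"angular":[0,0,0]},{"xyz":[0,0,0],"angular":[0,0,0]}]'
python3 av.py
python3 -m handwheel '[{"xyz":[0,0,-0.25],"angular":[0,0,0]},{"xyz":[0,0,0],"angular":[0,0,0]}]'
python3 av.py
python3 -c "
from h import *
d=get_image('wrist');cv2.imwrite('pics/w5.png',cv2.resize(d['pixels'][40:240,190:330],None,fx=4,fy=4,interpolation=cv2.INTER_CUBIC))
e=get_image('scene');crop(e,150,140,250,240,6,'s5')"
```

```text
time: 12.18
position: [0.5668, -0.1893, 0.2196]
tool_rot: [-0.055, 1.567, 0.054]
ft_force: [0.1, -0.4, -2.8]
grip_width: 0.253
pos [ 0.5668 -0.1892  0.2196] turn deg [ 0.03  0.14 -0.01] F [ 0.67 -0.1  -2.06] tq [-0.11 -0.06  0.04] w 2.18 t 12.33
avg [ 0.19 -0.1  -3.06 -0.13 -0.03  0.01]
time: 12.5
position: [0.5668, -0.1894, 0.2177]
tool_rot: [-0.055, 1.567, 0.054]
ft_force: [0.3, -0.8, -5.5]
grip_width: 0.248
pos [ 0.5668 -0.1894  0.2177] turn deg [ 0.04  0.16 -0.01] F [ 0.7  -0.25 -1.83] tq [-0.1   0.16  0.04] w 2.17 t 12.65
avg [-0.05 -0.38 -3.02 -0.11  0.08  0.03]
```

View pics/w5.png

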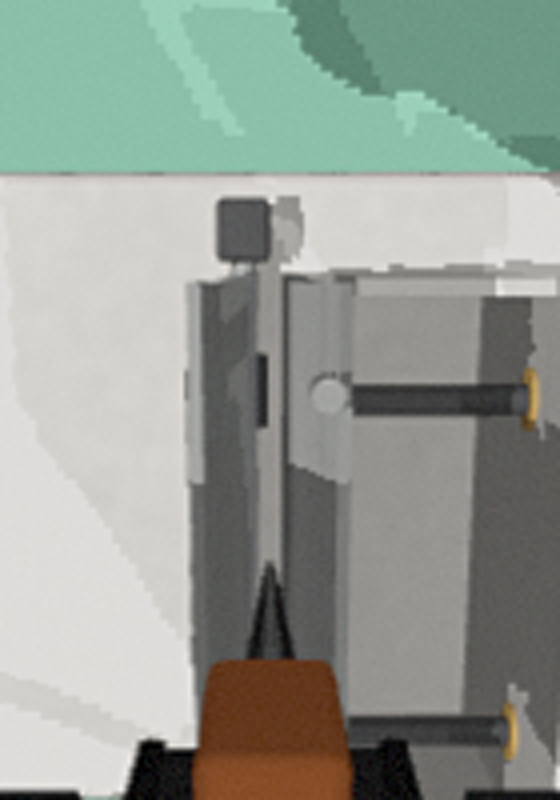

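View pics/s5.png

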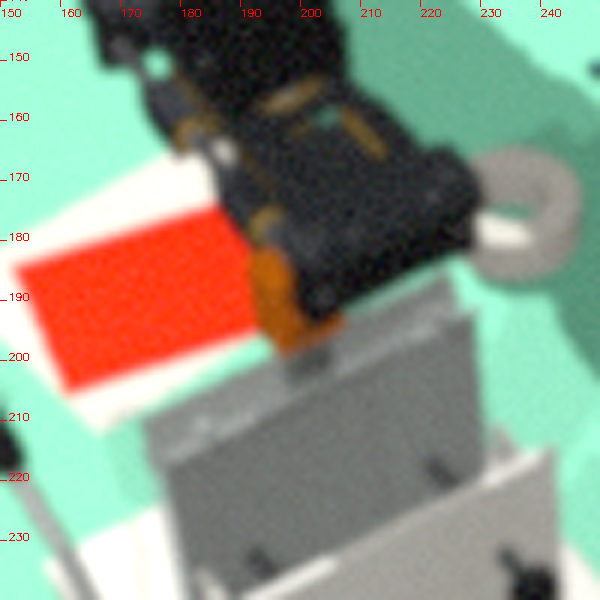

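```bash
python3 -m handwheel '[{"xyz":[0,0,-0.1],"angular":[0,0,0]}]'
python3 av.py
python3 -m handwheel '[{"xyz":[0,0,-0.1],"angular":[0,0,0]}]'
python3 av.py
python3 -m handwheel '[{"xyz":[0,0,-0.1],"angular":[0,0,0]}]'
python3 av.py
```

```text
time: 12.83
position: [0.567, -0.1895, 0.2176]
tool_rot: [-0.056, 1.567, 0.054]
ft_force: [-1.5, 0.6, 7.6]
grip_width: 0.248
pos [ 0.5669 -0.1895  0.2176] turn deg [ 0.03  0.2  -0.  ] F [-1.52  0.98  5.1 ] tq [0.06 0.62 0.04] w 2.17 t 12.98
avg [-1.43  0.9   5.34  0.08  0.66 -0.  ]
time: 13.07
position: [0.567, -0.1896, 0.2176]
tool_rot: [-0.055, 1.566, 0.054]
ft_force: [-2.6, 1.1, 6.6]
grip_width: 0.249
pos [ 0.567  -0.1896  0.2176] turn deg [ 0.02  0.24 -0.  ] F [-2.8   0.94  6.11] tq [0.13 0.82 0.02] w 2.17 t 13.22
avg [-2.62  0.57  6.13  0.16  0.83 -0.01]
time: 13.3
position: [0.567, -0.1896, 0.2176]
tool_rot: [-0.055, 1.565, 0.055]
ft_force: [-3.0, 0.9, 6.1]
grip_width: 0.248
pos [ 0.5669 -0.1896  0.2176] turn deg [-0.    0.27  0.  ] F [-2.5   1.01  5.88] tq [0.16 0.84 0.01] w 2.17 t 13.45
avg [-2.59  1.09  6.22  0.18  0.87  0.  ]
```

```bash
python3 -m handwheel '[{"xyz":[-0.06,0,-0.08],"angular":[0,0.2,0]}]'
python3 av.py
python3 -m handwheel '[{"xyz":[-0.06,0,-0.08],"angular":[0,0.1,0]}]'
python3 av.py
```

```text
time: 13.53
position: [0.5668, -0.1895, 0.2176]
tool_rot: [-0.055, 1.567, 0.055]
ft_force: [0.2, 0.1, 2.9]
grip_width: 0.248
pos [ 0.5669 -0.1896  0.2176] turn deg [ 0.    0.16 -0.01] F [-1.06  0.04  6.2 ] tq [0.15 0.43 0.03] w 2.17 t 13.68
avg [-0.97  0.56  4.56  0.06  0.3   0.02]
time: 13.77
position: [0.5669, -0.1895, 0.2176]
tool_rot: [-0.055, 1.568, 0.055]
ft_force: [-1.0, 0.5, 5.6]
grip_width: 0.251
pos [ 0.5669 -0.1896  0.2176] turn deg [ 0.01  0.15 -0.02] F [-1.47  1.02  5.37] tq [0.05 0.41 0.04] w 2.17 t 13.92
avg [-0.72  0.47  5.93  0.1   0.38 -0.01]
```

Run:
```python
from corr import *
a=np.mean([get_image("wrist")["pixels"].astype(float) for _ in range(2)],0); d=get_image("wrist");a=(a*2+d["pixels"])/3
np.save("w6.npy",a); cv2.imwrite("pics/w6.png",cv2.resize(a[90:210,225:285].astype(np.uint8),None,fx=9,fy=5,interpolation=cv2.INTER_NEAREST))
for y in(115,122,135,150,160,170,175): print(y,a[y,236:276].sum(1).astype(int).tolist())
for p in([.5686,-.13,.175],[.5686,-.15,.175],[.5686,-.17,.175]): print(proj(d,p))
corr(4)
```

```text
115 [552, 488, 485, 456, 309, 254, 265, 257, 258, 306, 314, 307, 306, 311, 309, 301, 291, 300, 352, 428, 438, 432, 438, 442, 349, 226, 346, 420, 428, 430, 430, 427, 432, 428, 422, 421, 430, 428, 422, 403]
122 [580, 500, 490, 492, 325, 245, 258, 252, 248, 250, 257, 257, 257, 257, 250, 252, 296, 299, 385, 431, 435, 434, 436, 445, 353, 219, 344, 420, 434, 437, 430, 429, 433, 422, 419, 420, 428, 427, 422, 399]
135 [428, 461, 489, 495, 368, 272, 259, 259, 254, 259, 262, 304, 312, 314, 314, 305, 289, 275, 197, 124, 158, 428, 455, 454, 302, 203, 356, 431, 442, 446, 432, 389, 325, 418, 515, 532, 529, 497, 451, 381]
150 [512, 477, 489, 499, 416, 283, 253, 259, 253, 246, 256, 258, 252, 261, 305, 306, 301, 303, 387, 431, 438, 439, 441, 444, 300, 199, 350, 429, 447, 445, 439, 437, 440, 428, 420, 431, 440, 434, 448, 454]
160 [568, 414, 332, 456, 445, 306, 250, 249, 258, 253, 259, 252, 261, 261, 263, 299, 303, 305, 382, 437, 438, 432, 434, 444, 306, 196, 240, 254, 271, 273, 270, 262, 263, 261, 252, 255, 265, 283, 427, 447]
170 [636, 484, 324, 297, 297, 262, 253, 261, 256, 254, 259, 251, 256, 263, 262, 256, 301, 304, 338, 424, 431, 430, 438, 448, 308, 194, 233, 261, 273, 274, 271, 266, 268, 269, 261, 268, 263, 266, 351, 362]
175 [636, 496, 331, 298, 307, 264, 255, 261, 252, 253, 258, 256, 257, 265, 261, 250, 283, 303, 361, 431, 439, 434, 439, 440, 310, 199, 236, 264, 276, 274, 267, 267, 268, 269, 259, 267, 266, 265, 351, 363]
[263.9509532  132.79034352]
[261.97566284 158.97218549]
[260.0960594  183.88572798]
pos [ 0.5669 -0.1895  0.2176] turn deg [ 0.    0.14 -0.03] F [-1.13  0.97  5.75] tq [0.11 0.38 0.01] w 2.17 t 14.07
```

View pics/w6.png

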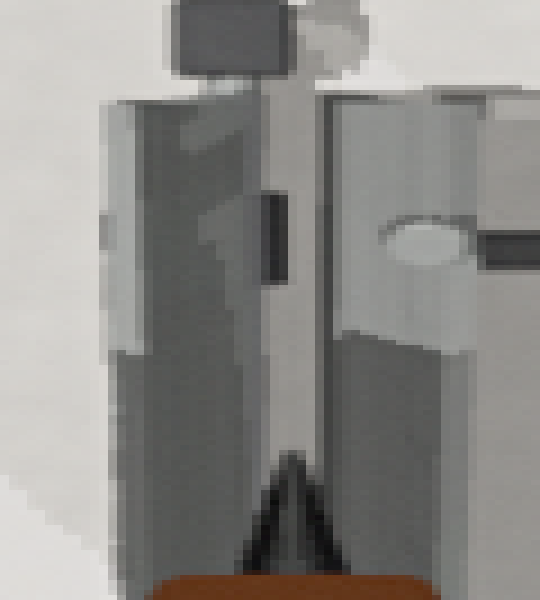

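Run:
```python
from corr import *
d=get_image("wrist");e=get_image("scene")
print("cam z",np.array(d["cam_to_world"])[:3,3])
L=ray(d,254.0,150,.175);Rr=ray(d,261.9,150,.175);print(L,Rr,np.linalg.norm(Rr-L))
s=get_state();p=np.array(s["position"])
a=np.radians(4);X=np.array([np.cos(a),np.sin(a),0]);Y=np.array([-np.sin(a),np.cos(a),0])
c=p.copy();c[2]-=.0074
for sx in(1,-1):
  for sy in(1,-1):
    for h in(0,.045): q=c+sx*.011*X+sy*.017*Y+[0,0,h];print(sx,sy,h,"scene",proj(e,q).round(1),"wrist",proj(d,q).round(1))
crop(e,170,150,230,220,10,"s6")
im=d["pixels"];cv2.imwrite("pics/w7.png",cv2.resize(im[150:270,200:320],None,fx=5,fy=5,interpolation=cv2.INTER_CUBIC))
```

```text
cam z [ 0.56165771 -0.11082934  0.40177477]
[ 0.56196863 -0.14349785  0.175     ] [ 0.56802306 -0.14307314  0.175     ] 0.006069303235490702
1 1 0 scene [209.3 193.9] wrist [272.3 200.4]
1 1 0.045 scene [207.8 181.3] wrist [276.6 226.2]
1 -1 0 scene [197.3 199.7] wrist [271.6 245.6]
1 -1 0.045 scene [195.4 187.1] wrist [275.5 281.6]
-1 1 0 scene [204.9 188.5] wrist [240.1 200.4]
-1 1 0.045 scene [203.3 175.9] wrist [235.6 226.2]
-1 -1 0 scene [193.  194.2] wrist [240.8 245.7]
-1 -1 0.045 scene [191.  181.7] wrist [236.8 281.6]
```

View pics/s6.png

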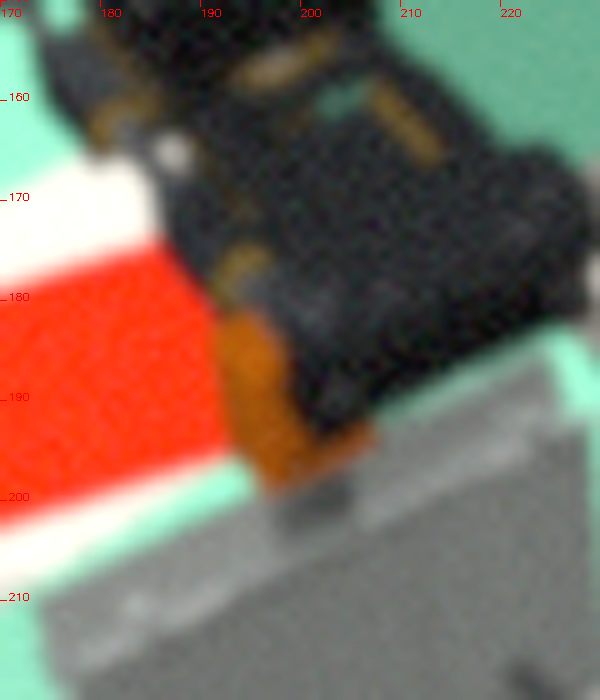

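View pics/w7.png

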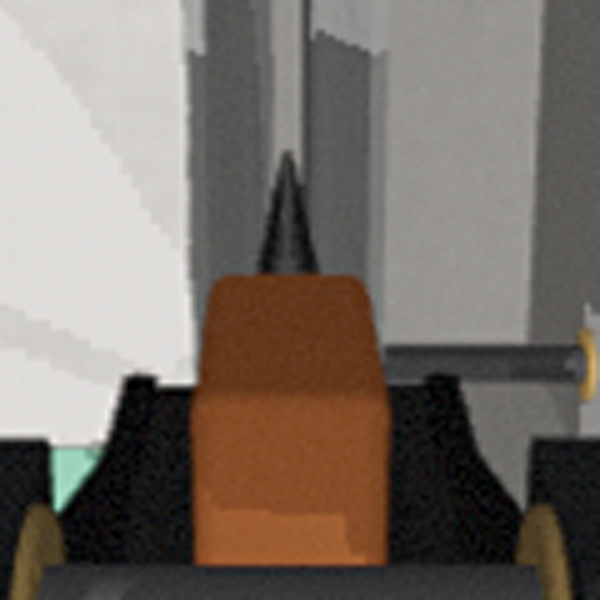

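Run:
```python
from corr import *
d=get_image("wrist");im=d["pixels"].astype(int)
K,T=np.array(d["K"]),np.array(d["cam_to_world"])
a=np.radians(4);Y=np.array([-np.sin(a),np.cos(a),0]);X=np.array([np.cos(a),np.sin(a),0])
p=np.array(get_state()["position"]);c=p+.010*Y
def onp(u,v):
    r=T[:3,:3]@np.linalg.inv(K)@[u,v,1];o=T[:3,3];return o+r*((c-o)@Y)/(r@Y)
for y in range(178,206,2):
    print(y,im[y,246:270].sum(1).tolist(), "z",onp(257,y)[2].round(4),"mm/px",round(float(np.linalg.norm(onp(258,y)-onp(257,y)))*1000,2))
for z in(.175,.189): print([proj(d,c+[0,0,z-p[2]]+x*X).round(1).tolist() for x in(-.004,.004)])
```

```text
178 [264, 247, 261, 254, 262, 263, 278, 297, 364, 432, 440, 442, 443, 444, 303, 206, 243, 269, 273, 270, 262, 273, 278, 269] z 0.1164 mm/px 0.99
180 [259, 261, 263, 265, 271, 255, 282, 315, 362, 438, 335, 274, 327, 428, 311, 199, 235, 259, 268, 279, 278, 272, 274, 260] z 0.1246 mm/px 0.97
182 [259, 256, 255, 266, 266, 251, 268, 300, 365, 391, 227, 165, 181, 411, 305, 210, 228, 270, 271, 275, 269, 276, 268, 270] z 0.1324 mm/px 0.94
184 [250, 261, 254, 276, 257, 245, 267, 307, 367, 270, 186, 187, 132, 305, 272, 202, 247, 267, 271, 278, 272, 265, 269, 267] z 0.1398 mm/px 0.92
186 [259, 253, 251, 268, 256, 258, 275, 309, 368, 191, 115, 196, 111, 186, 238, 209, 245, 262, 266, 274, 279, 266, 265, 264] z 0.1469 mm/px 0.89
188 [253, 252, 262, 269, 257, 250, 276, 309, 203, 85, 114, 201, 127, 78, 134, 199, 239, 270, 272, 267, 271, 262, 263, 263] z 0.1535 mm/px 0.87
190 [255, 254, 263, 258, 262, 253, 288, 315, 161, 55, 116, 204, 147, 56, 120, 177, 255, 263, 271, 278, 271, 266, 259, 260] z 0.1599 mm/px 0.85
192 [259, 253, 261, 270, 264, 264, 262, 247, 111, 57, 199, 207, 149, 73, 61, 174, 252, 26
[... 262 characters left out ...]
8, 44, 91, 239, 264, 266, 276, 270, 270, 274, 262] z 0.1774 mm/px 0.8
198 [261, 264, 262, 261, 271, 255, 187, 92, 43, 119, 171, 195, 150, 130, 89, 52, 185, 273, 277, 284, 272, 269, 272, 280] z 0.1827 mm/px 0.78
200 [260, 259, 253, 264, 269, 235, 131, 52, 55, 123, 175, 199, 146, 123, 70, 20, 123, 254, 282, 272, 271, 265, 272, 269] z 0.1877 mm/px 0.76
202 [261, 257, 273, 264, 283, 187, 92, 46, 109, 175, 196, 200, 217, 154, 105, 56, 78, 198, 268, 281, 272, 273, 270, 271] z 0.1926 mm/px 0.75
204 [249, 252, 260, 270, 266, 185, 97, 92, 112, 155, 195, 198, 209, 164, 139, 103, 93, 154, 264, 278, 271, 270, 265, 261] z 0.1973 mm/px 0.73
[[251.3, 195.1], [261.3, 195.1]]
[[251.0, 200.5], [261.5, 200.5]]
```

```bash
python3 -m handwheel '[{"xyz":[-0.06,0,-0.07],"angular":[0,0.1,0]}]'
python3 av.py; python3 av.py
```

```text
time: 14.3
position: [0.5668, -0.1896, 0.2176]
tool_rot: [-0.055, 1.568, 0.055]
ft_force: [0.1, 0.1, 4.6]
grip_width: 0.25
pos [ 0.5669 -0.1895  0.2176] turn deg [ 0.01  0.13 -0.03] F [-0.3   0.56  5.28] tq [0.08 0.3  0.05] w 2.13 t 14.45
avg [-0.74  0.27  5.29  0.07  0.37  0.02]
pos [ 0.5669 -0.1896  0.2176] turn deg [ 0.01  0.13 -0.03] F [-0.61  0.14  5.09] tq [ 0.09  0.32 -0.01] w 2.21 t 14.6
avg [-0.67  0.65  5.63  0.1   0.31  0.03]
```

```bash
python3 -c "
from bench import *
print(close_job())"
```

```text
the job is handed in; nothing more can be done
None
```

I took the orange gauge out of the stand and slid its blade down at the middle of the gap until it dragged on both plates. I handed the job in at about 14.6 s with the gauge held there; no verdict was reported.

**Last checks:**
- **Push:** the upward force was steady at about 5.4 N, or about 6.6 N on the blade with the gauge's weight. Sideways force was under 1 N, so both plates are loaded.
- **Pose:** the tool was upright to about 0.15° and square to about 0.1°. The tip works out at about 60 mm below the creases and within about 2 mm of the plates' middle, and the grip had not slipped.
- **Gap:** the depth reads as about 8.0 mm. My first picture estimate of 6.1–6.5 mm disagreed, because I had left out the strip where the plates' inner faces show below the creases. Counting it gives about 7.9 mm.

**Not checked directly:**
- **Front plate:** I did not measure how far it moved. From where the drag began, I estimate 0.5 mm or less.
- **Scraper and bystanders:** I saw nothing touch them, but I did not measure their positions at the end.

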